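# Cap the open flanges before grinding

### The arm

A 6-joint arm with a two-finger parallel gripper is mounted at the origin on the work surface. World frame = base frame: x ahead of the robot, y to its left, z up, the work surface at z = 0. Lengths are in m, angles in rad, forces in N, time in s.
With the tool pointing down it reaches from about 0.4 to 0.925 m from the base axis. Payload 3.4 kg.
Tool frame: the origin (TCP) lies at the very end of the fingers, on their centre line; the grasp point (between the pads) lies 19 mm behind it; x points along the fingers, y is the direction in which the jaws open and shut, and the axes are right-handed (so a half turn about x gives the same grasp; the last joint's range is limited). The gripper opens to 85 mm and grips with 20 to 120 N. Pads are 22 mm wide; open, the fingers measure 114 mm over their backs; the gripper's body (76 mm by 85 mm) begins 54 mm behind the grasp point. The pads swing forward as they close: fully open they stand 13 mm farther back than shut.
Start: joints at [-1.272, 0.307, 1.506, -0, 1.328, -0.073], TCP at [0.209, -0.536, 0.231] pointing down, gripper open.
Joint ranges: [-3.12, 3.12], [-1.05, 2.28], [0.14, 2.33], [-1.42, 4.57], [0.1, 2.73], [-2.68, 2.68]. Speed limits (rad/s): [2.57, 2.57, 3.14, 3.14, 3.14, 3.14].

### API

Orientations are given as a unit quaternion [w, x, y, z].
In Python, from station import env gives the robot as it stands.
- The arm moves only by the tool step_arm, never from a script. Its argument "motion" is a list of rows, each a list of 5 numbers: the shift along the world's x, y, z in m, then the turn about the world's z in rad, then the finger opening in m, from 0 to 0.0854. A call has 1 to 12 rows; each row shifts and turns the commanded pose from where the row before left it; what a row does not reach is not made up. A row lasts 1/12 s, in which the tool goes at most 41.7 mm and 7.16 degrees, less where a joint would pass 70% of its speed; a pose out of reach is approached as far as the arm can. A call with a gripper value outside its range is refused whole. The fingers move at their own pace and stop on an object; the grip force is fixed at half the most. Time passes only in rows, so rows that do not move let the fingers close. It gives the time, the measured TCP pose, the force and the opening at its end, in the units of the state.
- env.get_obs(): the state, without advancing time (a new reading comes with each control period).
- env.snapshot(name): name is "side" or "top"; returns the picture (420x560x3 uint8, red, green, blue); there is no depth.
- env.camera_info(name): a dict with "intrinsics" (3x3 intrinsics, pixels), "origin" and "attitude" of the camera in the world. Camera axes: x right, y up, looking along -z (the intrinsics and any distortion apply to the point x, -y, -z); pixel columns grow to the right and rows downward; lengths in m; the calibration is good to about 2 mm. A picture is of the moment at which its call begins. camera_info takes no time and is no camera call.
- env.hand_in(): hands the job in, once; it reports no verdict.
Trained networks look in the newest picture that a camera, given by its name, has taken for a name from the list of things; names that differ only in an ending like _2 or _b are one class to them, and where a whole thing is asked for, a point or a joint stands for the part that bears it (a point fixed in the world has none). Each returns a list of dicts, best first, with "conf" (0 to 1); they miss things now and then, are a little off and sometimes report something else, mostly with a low value. They report only what shows in the picture. A call takes as long as a camera call. They do not tell look-alikes from the thing itself.
- env.look_for(camera, name): "uv" ([column, row] in pixels, amid what is visible of it).
- env.cut_out(camera, name): "region" (420x560 bool, what is visible of it) and "uv" ([column, row] in pixels, amid what is visible of it).
The state is a dict: "time": time; "q": joint angles; "qd": joint speeds; "joint_torque": joint torques, N m; "tcp_pos": TCP position; "ee_rot": TCP orientation; "wrist_force": force on the tool from outside, world axes, zero at the start; "wrist_torque": the same for the moment, N m; "width": opening from 0.0 (shut) to 1.0 (fully open).
Only numpy, scipy, OpenCV 4.12 (cv2) and the standard library are available. Lean on these libraries where they do the work, as an engineer would, in place of code of your own. Each camera call takes 0.05 s, during which the arm holds its last target.

### The job

Grinding starts soon, so cap the four open flanges fixed on the bench: lay each loose steel cover on the flange that has its shape and size, lug up, lying flat, centred and with its edges lined up with the flange's. Do not knock over the tin that stands among them.

Things in the scene. Friction and masses are not known exactly. Their poses are not given: they have to be found in the camera images.
- cover_large_round: Loose blanking cover of bare steel, about 0.5 kg: a flat plate, round, 100 mm in diameter, 6 mm thick, lying on the bench, with an upright flat-bar lug welded on its middle to hold it by: 50 mm long along the cover's x, 14 mm thick along its y, rising 34 mm from the plate (its top is 40 mm above the underside). Origin: centre of the underside; z up.
- cover_small_round: Loose blanking cover of bare steel, about 0.28 kg: a flat plate, round, 64 mm in diameter, 6 mm thick, lying on the bench, with an upright flat-bar lug welded on its middle to hold it by: 50 mm long along the cover's x, 14 mm thick along its y, rising 34 mm from the plate (its top is 40 mm above the underside). Origin: centre of the underside; z up.
- cover_square: Loose blanking cover of bare steel, about 0.45 kg: a flat plate, square, 84 by 84 mm, 6 mm thick, lying on the bench, with an upright flat-bar lug welded on its middle to hold it by: 50 mm long along the cover's x, 14 mm thick along its y, rising 34 mm from the plate (its top is 40 mm above the underside). Origin: centre of the underside; z up.
- cover_rectangular: Loose blanking cover of bare steel, about 0.45 kg: a flat plate, rectangular, 120 mm along its x by 60 mm along its y, 6 mm thick, lying on the bench, with an upright flat-bar lug welded on its middle to hold it by: 50 mm long along the cover's x, 14 mm thick along its y, rising 34 mm from the plate (its top is 40 mm above the underside). Origin: centre of the underside; z up.
- flange_large_round: Open flange of grey-painted steel on a short hollow stub fixed to the bench, an outlined opening that never moves: flange plate round, 100 mm in diameter, with a dark open bore in its middle. Its flat top is 45 mm above the bench. Origin: centre of its underside, on the bench; z up; x and y along its sides as for the matching cover.
- flange_small_round: Open flange of grey-painted steel on a short hollow stub fixed to the bench, an outlined opening that never moves: flange plate round, 64 mm in diameter, with a dark open bore in its middle. Its flat top is 45 mm above the bench. Origin: centre of its underside, on the bench; z up; x and y along its sides as for the matching cover.
- flange_square: Open flange of grey-painted steel on a short hollow stub fixed to the bench, an outlined opening that never moves: flange plate square, 84 by 84 mm, with a dark open bore in its middle. Its flat top is 45 mm above the bench. Origin: centre of its underside, on the bench; z up; x and y along its sides as for the matching cover.
- flange_rectangular: Open flange of grey-painted steel on a short hollow stub fixed to the bench, an outlined opening that never moves: flange plate rectangular, 120 mm along its x by 60 mm along its y, with a dark open bore in its middle. Its flat top is 45 mm above the bench. Origin: centre of its underside, on the bench; z up; x and y along its sides as for the matching cover.
- tin: A closed upright tin, 56 mm in diameter, 100 mm high, about 0.35 kg, standing among the parts; not needed for the job. Origin: centre of its underside; z up.
There are look-alikes about, which are no part of the job. What is shaped like the tin but pink is not meant. Leave any yellow look-alike of the flange_square alone.

How it is judged:
At the end, for the whole second after the job is handed in: Each cover lies flat and still on the flange of its shape and size: centres within 12 mm, underside on the flange top (-3 to +4 mm), tilt under 0.06 rad; square and rectangular sides lined up within 0.2 rad (any quarter or half turn). Tin upright within 0.1 rad (horizontal distance between cover_large_round and flange_large_round below 0.012 m and z of cover_large_round in the frame of flange_large_round between 0.042 and 0.049 m and angle between each of cover_large_round, cover_small_round, cover_square, cover_rectangular's own z axis and vertical below 0.06 rad and linear speed of each of cover_large_round, cover_small_round, cover_square, cover_rectangular below 0.01 m/s and angular speed of each of cover_large_round, cover_small_round, cover_square, cover_rectangular below 0.1 rad/s and horizontal distance between cover_small_round and flange_small_round below 0.012 m and z of cover_small_round in the frame of flange_small_round between 0.042 and 0.049 m and horizontal distance between cover_square and flange_square below 0.012 m and z of cover_square in the frame of flange_square between 0.042 and 0.049 m and (angle between the x axis of cover_square and the x axis of flange_square, either way round below 0.2 rad or angle between the x axis of cover_square and the y axis of flange_square, either way round below 0.2 rad) and horizontal distance between cover_rectangular and flange_rectangular below 0.012 m and z of cover_rectangular in the frame of flange_rectangular between 0.042 and 0.049 m and angle between the x axis of cover_rectangular and the x axis of flange_rectangular, either way round below 0.2 rad and angle between tin's own z axis and vertical below 0.1 rad); the robot touches nothing.
It fails at once if the tin is knocked over (angle between tin's own z axis and vertical above 0.6 rad).
It also fails if it takes over 118 s, if anything falls off the work surface, if the arm or the gripper's body presses on something with over 40 N, if the wrist force passes 120 N, or if a joint passes its speed limit or range.

## Working session

There is one attempt and no reset: what is moved stays moved. The work goes in short steps, Python scripts to look and compute and a tool call to move; the robot and the scene stay as the last step left them, time stands still between calls to the robot, and variables do not carry over. Pictures are saved under pics/ and viewed, and the job is handed in when it is done.

Besides the shell and the picture viewer there is one more tool, called after "Call:" as name([rows], argument=value, ...), one row to a line, values as JSON. step_arm: Moves the arm, as the interface text tells. Its arguments: {"type":"object","properties":{"motion":{"type":"array"}},"required":["motion"]}

```bash
ls; mkdir -p pics
python3 - <<'E'
from station import env
import cv2,numpy as np
o=env.get_obs();print({k:np.round(v,3) for k,v in o.items()})
for n in("top","side"):
    im=env.snapshot(n);cv2.imwrite(f"pics/{n}0.png",cv2.cvtColor(im,cv2.COLOR_RGB2BGR))
    print(n,env.camera_info(n))
E
```

```text
pics
{'time': np.float64(0.0), 'q': array([-1.272,  0.308,  1.508, -0.   ,  1.328, -0.074]), 'qd': array([-0.001, -0.   , -0.   ,  0.   ,  0.   ,  0.   ]), 'joint_torque': array([ 1.0000e-03, -4.5755e+01, -2.5192e+01,  0.0000e+00,  1.3000e-02,
       -0.0000e+00]), 'tcp_pos': array([ 0.209, -0.535,  0.23 ]), 'ee_rot': array([-0.13 , -0.695, -0.131,  0.695]), 'wrist_force': array([-0.47 , -0.128,  0.357]), 'wrist_torque': array([-0.026, -0.013,  0.02 ]), 'width': np.float64(0.999)}
top {'intrinsics': array([[482.56832439,   0.        , 281.56556712],
       [  0.        , 482.56832439, 209.12451661],
       [  0.        ,   0.        ,   1.        ]]), 'origin': array([ 0.41623362, -0.01905575,  1.33480647]), 'attitude': array([-0.70660524, -0.0226739 ,  0.00964311,  0.70717886])}
side {'intrinsics': array([[539.9633101,   0.       , 276.880651 ],
       [  0.       , 539.9633101, 206.6044043],
       [  0.       ,   0.       ,   1.       ]]), 'origin': array([0.3211475 , 0.97862756, 0.88816387]), 'attitude': array([-0.08383318, -0.03269882,  0.41527632,  0.90523387])}
```

View pics/top0.png

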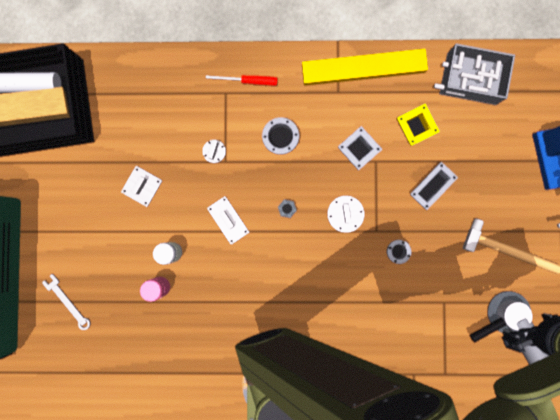

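View pics/side0.png

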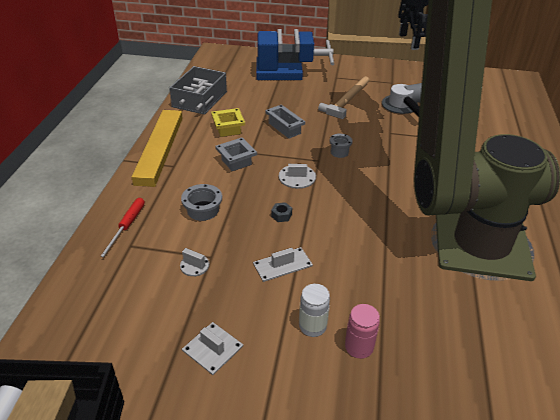

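```bash
cat > h.py <<'E'
import numpy as np,cv2
from scipy.spatial.transform import Rotation as R
from scipy.optimize import minimize
from station import env
def proj(n,P):
    c=env.camera_info(n);q=c["attitude"];r=R.from_quat([q[1],q[2],q[3],q[0]]).as_matrix()
    p=(np.asarray(P)-c["origin"])@r
    p=p*[1,-1,-1];h=p@c["intrinsics"].T
    return h[:,:2]/h[:,2:]
def unproj(n,uv,z):
    c=env.camera_info(n);q=c["attitude"];r=R.from_quat([q[1],q[2],q[3],q[0]]).as_matrix()
    d=np.linalg.inv(c["intrinsics"])@[uv[0],uv[1],1];d=r@(d*[1,-1,-1])
    return c["origin"]+d*(z-c["origin"][2])/d[2]
t=np.linspace(0,2*np.pi,40,endpoint=False)
circ=lambda d:np.c_[np.cos(t),np.sin(t)]*d/2
rect=lambda a,b:np.array([[a,b],[-a,b],[-a,-b],[a,-b]])/2
SH={"large_round":circ(.1),"small_round":circ(.064),"square":rect(.084,.084),"rectangular":rect(.12,.06)}
def prisms(name,z0=0):
    if name=="tin":return[(circ(.056),0,.1)]
    k,s=name.split("_",1)
    if k=="flange":return[(SH[s],.035,.045),(SH[s]*.72,0,.045)]
    return[(SH[s],z0,z0+.006),(rect(.05,.014),z0,z0+.04)]
def sil(cam,name,x,y,a,z0=0):
    m=np.zeros((420*4,560*4),np.uint8);c,s=np.cos(a),np.sin(a)
    for S,zl,zh in prisms(name,z0):
        S2=S@np.array([[c,s],[-s,c]])+[x,y]
        P=np.vstack([np.c_[S2,np.full(len(S),z)] for z in(zl,zh)])
        h=cv2.convexHull(((proj(cam,P)+.5)*4).astype(np.float32))
        cv2.fillConvexPoly(m,np.round(h).astype(int),1)
    return m
def fit(name,masks,x0,z0=0,angs=None):
    big={c:cv2.resize(cv2.GaussianBlur(m.astype(np.float32),(0,0),.7),None,fx=4,fy=4,interpolation=cv2.INTER_LINEAR)>.5 for c,m in masks.items()}
    def cost(p):
        v=0
        for c,m in big.items():
            s=sil(c,name,*p,z0)>0;v+=1-(s&m).sum()/((s|m).sum()+1)
        return v/len(big)
    best=None
    angs=np.arange(0,np.pi,np.pi/8) if angs is None else angs
    angs=sorted(angs,key=lambda a:cost([*x0,a]))[:2]
    for a in angs:
        r=minimize(cost,[*x0,a],method="Nelder-Mead",options=dict(initial_simplex=[[x0[0],x0[1],a],[x0[0]+.01,x0[1],a],[x0[0],x0[1]+.01,a],[x0[0],x0[1],a+.2]],xatol=2e-4,fatol=1e-4))
        if best is None or r.fun<best.fun:best=r
    return best
E
cat > m.py <<'E'
from h import *
ims={c:env.snapshot(c) for c in("top","side")}
ref={"flange_large_round":(281,136),"flange_small_round":(399,251),"flange_square":(360,148),"flange_rectangular":(434,186),"cover_large_round":(346,214),"cover_small_round":(214,151),"cover_square":(141,186),"cover_rectangular":(228,220),"tin":(165,253)}
for n,uv in ref.items():
    z=.045 if n[0]=="f" else .1 if n[0]=="t" else .006
    w=unproj("top",uv,z)
    M={}
    for c in("top","side"):
        e=proj(c,[w])[0];L=env.cut_out(c,n)
        L=[(np.hypot(*(np.array(d["uv"])-e)),d) for d in L]
        L=[d for r,d in sorted(L,key=lambda q:q[0]) if r<18]
        if L:M[c]=L[0]["region"]
    out=[n,np.round(w[:2],3)]
    for sub in([["top"],["side"],["top","side"]]):
        if all(s in M for s in sub):
            r=fit(n,{s:M[s] for s in sub},w[:2]);out+=[sub,np.round(r.x,4).tolist(),round(r.fun,3)]
            if len(sub)==2 or len(M)==1:
                for s in sub:
                    cs,_=cv2.findContours(sil(s,n,*r.x),cv2.RETR_EXTERNAL,cv2.CHAIN_APPROX_NONE)
                    ims[s+"b"]=ims.get(s+"b",cv2.resize(ims[s],None,fx=4,fy=4,interpolation=cv2.INTER_CUBIC))
                    cv2.drawContours(ims[s+"b"],cs,-1,(255,0,0),1)
    print(*out)
cv2.imwrite("pics/topf.png",cv2.cvtColor(cv2.resize(ims["topb"][400:1200,400:1900],(800,427),interpolation=cv2.INTER_AREA),cv2.COLOR_RGB2BGR))
cv2.imwrite("pics/sidef.png",cv2.cvtColor(cv2.resize(ims["sideb"][350:1550,500:1600],(733,800*0+600),interpolation=cv2.INTER_AREA),cv2.COLOR_RGB2BGR))
E
time python3 m.py
```

```text
flange_large_round [0.673 0.006] ['top'] [0.6744, 0.0093, -0.0311] 0.043 ['side'] [0.676, 0.0133, 0.4817] 0.043 ['top', 'side'] [0.6746, 0.0104, 0.4099] 0.064
flange_small_round [ 0.364 -0.307] ['top'] [0.3623, -0.3052, 0.4745] 0.048 ['side'] [0.3656, -0.303, 0.4084] 0.065 ['top', 'side'] [0.3638, -0.3048, 0.4574] 0.089
flange_square [ 0.639 -0.206] ['top'] [0.6394, -0.2034, 0.7121] 0.042 ['side'] [0.6433, -0.2023, 0.7177] 0.029 ['top', 'side'] [0.6419, -0.202, 0.7042] 0.058
flange_rectangular [ 0.536 -0.402] ['top'] [0.5369, -0.4013, 2.376] 0.037 ['side'] [0.5404, -0.3967, 2.4071] 0.099 ['top', 'side'] [0.5377, -0.4009, 2.3853] 0.085
cover_large_round [ 0.463 -0.172] ['top'] [0.4641, -0.1705, 0.1243] 0.028 ['side'] [0.4672, -0.1701, 0.0042] 0.065 ['top', 'side'] [0.4654, -0.1699, 0.1699] 0.061
cover_small_round [0.639 0.193] ['top'] [0.638, 0.1946, 0.4866] 0.04 ['side'] [0.6421, 0.1963, 2.8409] 0.053 ['top', 'side'] [0.6402, 0.1957, -0.166] 0.081
cover_square [0.542 0.396] ['top'] [0.5422, 0.3968, 1.0559] 0.051 ['side'] [0.5449, 0.3979, 2.6394] 0.026 ['top', 'side'] [0.5436, 0.3977, 2.6183] 0.053
cover_rectangular [0.447 0.153] ['top'] [0.446, 0.155, 0.5872] 0.037 ['side'] [0.4499, 0.1564, 0.5867] 0.053 ['top', 'side'] [0.4477, 0.1559, 0.5842] 0.063
tin [0.361 0.303] ['side'] [0.3619, 0.309, -0.087] 0.07
real	1m36.470s
user	1m8.519s
sys	0m4.358s
```

View pics/topf.png

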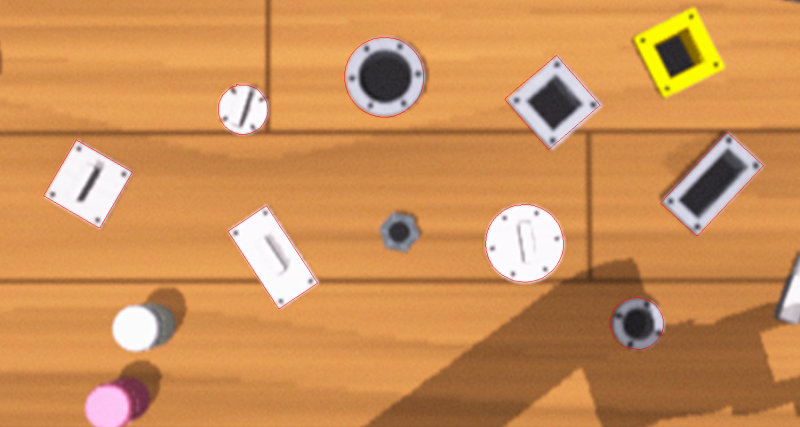

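Run:
```python
import cv2,numpy as np
im=cv2.imread("pics/top0.png");s=cv2.imread("pics/side0.png")
def c(i,u,v,r=25):return cv2.resize(i[v-r:v+r,u-r:u+r],(260,260),interpolation=cv2.INTER_CUBIC)
a=np.hstack([c(im,346,214),c(im,214,151),c(im,141,186)])
b=np.hstack([c(s,297,175,30),c(s,195,262,30),c(s,212,347,35)])
cv2.imwrite("pics/crops.png",np.vstack([a,b]))
```

```text
(no output)
```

View pics/crops.png

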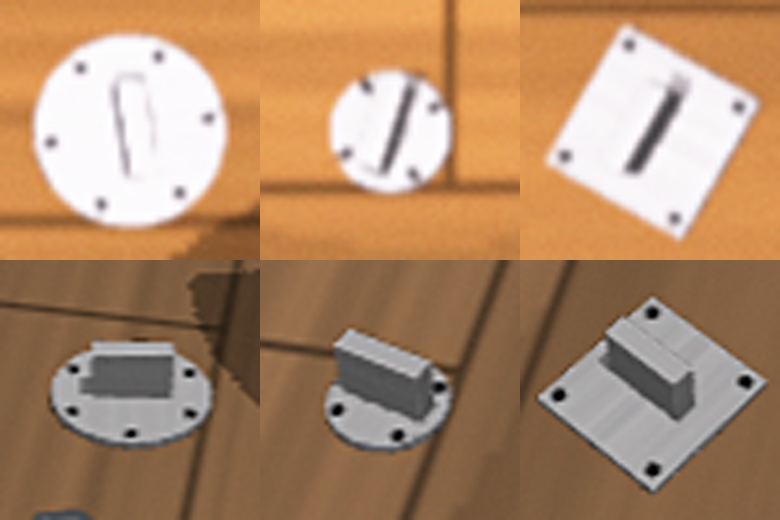

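```bash
cat > y.py <<'E'
from h import *
def st():
    o=env.get_obs();q=o["ee_rot"];r=R.from_quat([q[1],q[2],q[3],q[0]]).as_matrix()
    yaw=np.arctan2(r[1,1],r[0,1])
    print("t",round(float(o["time"]),2),"tcp",np.round(o["tcp_pos"],4),"yawY",round(yaw,4),"down",np.round(r[:,0],3),"q",np.round(o["q"],3),"F",np.round(o["wrist_force"],1),"w",round(float(o["width"]),3))
if __name__=="__main__":st()
E
python3 y.py
```

```text
t 1.1 tcp [ 0.2089 -0.5357  0.2313] yawY -1.199 down [ 0.  0. -1.] q [-1.272  0.307  1.506  0.     1.328 -0.073] F [ 0.9  0.1 -0.4] w 1.003
```

Call:
step_arm([
  [0.0214, 0.0305, -0.0067, -0.02, 0.045],
  [0.0214, 0.0305, -0.0067, -0.02, 0.045],
  [0.0214, 0.0305, -0.0067, -0.02, 0.045],
  [0.0214, 0.0305, -0.0067, -0.02, 0.045],
  [0.0214, 0.0305, -0.0067, -0.02, 0.045],
  [0.0214, 0.0305, -0.0067, -0.02, 0.045],
  [0.0214, 0.0305, -0.0067, -0.02, 0.045],
  [0.0214, 0.0305, -0.0067, -0.02, 0.045],
  [0.0214, 0.0305, -0.0067, -0.02, 0.045],
  [0.0214, 0.0305, -0.0067, -0.02, 0.045],
  [0.0214, 0.0305, -0.0067, -0.02, 0.045],
  [0.0214, 0.0305, -0.0067, -0.02, 0.045],
])

```text
time: 2.1
tcp_pos: [0.4666, -0.1681, 0.1509]
ee_rot: [0.046, 0.706, 0.046, -0.705]
wrist_force: [-0.4, -0.5, 1.1]
width: 0.53
```

```bash
python3 y.py
```

```text
t 2.1 tcp [ 0.4666 -0.1681  0.1509] yawY -1.44 down [ 0.001 -0.    -1.   ] q [-0.431  0.278  1.781 -0.     1.082  1.009] F [-0.4 -0.5  1.1] w 0.53
```

Call:
step_arm([
  [-0.001, -0.002, -0.025, 0, 0.045],
  [0, 0, -0.03, 0, 0.045],
  [0, 0, -0.03, 0, 0.045],
  [0, 0, -0.025, 0, 0.045],
  [0, 0, -0.015, 0, 0.045],
  [0, 0, -0.008, 0, 0.045],
  [0, 0, -0.005, 0, 0.045],
  [0, 0, 0, 0, 0.045],
])

```text
time: 2.77
tcp_pos: [0.4646, -0.1717, 0.0124]
ee_rot: [-0.046, -0.705, -0.047, 0.706]
wrist_force: [-0.3, -0.2, 0.8]
width: 0.527
```

```bash
cat > s.py <<'E'
import sys
from h import *
import y;y.st()
c,u,v,r,o=sys.argv[1],int(sys.argv[2]),int(sys.argv[3]),int(sys.argv[4]),sys.argv[5]
im=env.snapshot(c);a=im[max(0,v-r):v+r,max(0,u-r):u+r]
cv2.imwrite(f"pics/{o}.png",cv2.cvtColor(cv2.resize(a,(500,500),interpolation=cv2.INTER_CUBIC),cv2.COLOR_RGB2BGR))
E
python3 s.py side 297 170 60 a1
```

```text
t 2.77 tcp [ 0.4646 -0.1717  0.0124] yawY -1.4391 down [-0.001  0.    -1.   ] q [-0.439  0.477  1.933 -0.     0.733  1.   ] F [-0.3 -0.2  0.8] w 0.527
```

View pics/a1.png

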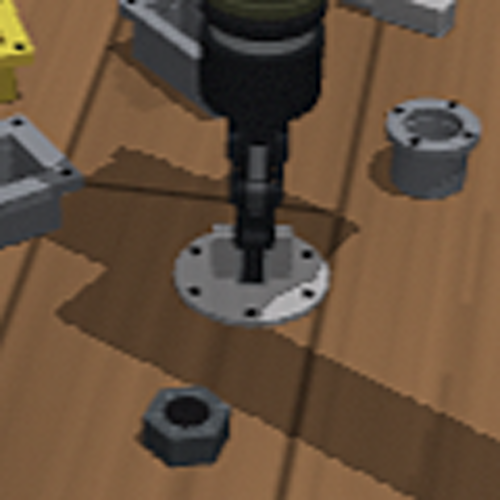

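Fingers straddle the lug, centred. Close and lift.

Call:
step_arm([
  [0, 0, 0, 0, 0.0],
  [0, 0, 0, 0, 0.0],
  [0, 0, 0, 0, 0.0],
  [0, 0, 0, 0, 0.0],
  [0, 0, 0, 0, 0.0],
  [0, 0, 0, 0, 0.0],
  [0, 0, 0.01, 0, 0.0],
  [0, 0, 0.03, 0, 0.0],
  [0, 0, 0.04, 0, 0.0],
  [0, 0, 0.04, 0, 0.0],
  [0, 0, 0.02, 0, 0.0],
  [0, 0, 0, 0, 0.0],
])

```text
time: 3.82
tcp_pos: [0.4679, -0.1733, 0.1579]
ee_rot: [0.049, 0.709, 0.045, -0.702]
wrist_force: [1.7, 0.0, -3.8]
width: 0.151
```

```bash
python3 s.py side 280 130 70 a2
```

```text
t 3.82 tcp [ 0.4679 -0.1733  0.1579] yawY -1.439 down [ 0.01  -0.005 -1.   ] q [-0.439  0.269  1.774 -0.     1.089  1.   ] F [ 1.7  0.  -3.8] w 0.151
```

View pics/a2.png

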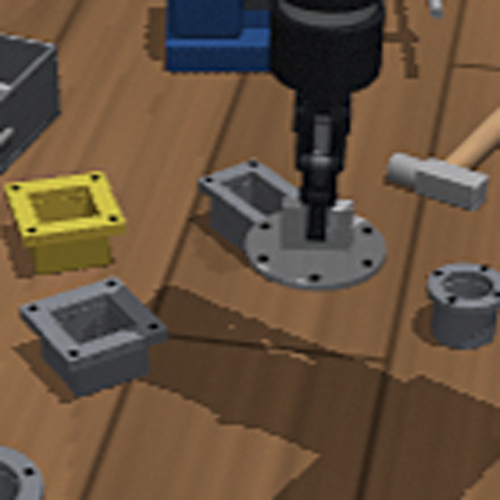

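Call:
step_arm([
  [0.01, 0.009, 0, 0, 0.0],
  [0.02, 0.018, 0, 0, 0.0],
  [0.024, 0.021, 0, 0, 0.0],
  [0.025, 0.022, 0, 0, 0.0],
  [0.025, 0.022, 0, 0, 0.0],
  [0.025, 0.022, 0, 0, 0.0],
  [0.025, 0.022, 0, 0, 0.0],
  [0.025, 0.022, 0, 0, 0.0],
  [0.018, 0.015, 0, 0, 0.0],
  [0.01, 0.009, 0, 0, 0.0],
  [0, 0, 0, 0, 0.0],
  [0, 0, 0, 0, 0.0],
])

```text
time: 4.87
tcp_pos: [0.6701, 0.011, 0.1498]
ee_rot: [-0.047, -0.703, -0.047, 0.708]
wrist_force: [-0.6, -0.4, -4.4]
width: 0.151
```

```bash
python3 s.py side 200 180 70 a3
```

```text
t 4.87 tcp [0.6701 0.011  0.1498] yawY -1.4376 down [-0.006 -0.    -1.   ] q [-4.600e-02  5.030e-01  1.396e+00 -1.000e-03  1.249e+00  1.391e+00] F [-0.6 -0.4 -4.4] w 0.151
```

View pics/a3.png

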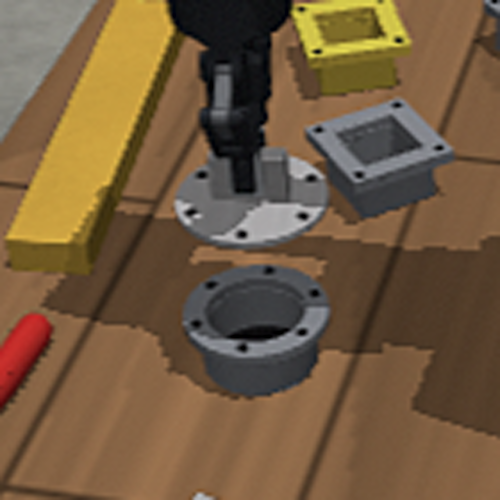

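Call:
step_arm([
  [0.002, 0, -0.015, 0, 0.0],
  [0.001, 0, -0.02, 0, 0.0],
  [0.001, 0, -0.02, 0, 0.0],
  [0, 0, -0.015, 0, 0.0],
  [0, 0, -0.01, 0, 0.0],
  [0, 0, -0.005, 0, 0.0],
  [0, 0, 0, 0, 0.0],
  [0, 0, 0, 0, 0.0],
])

```text
time: 5.58
tcp_pos: [0.6756, 0.0098, 0.0683]
ee_rot: [0.046, 0.706, 0.046, -0.706]
wrist_force: [-0.1, 0.8, -4.1]
width: 0.151
```

```bash
python3 s.py side 200 190 50 a4
```

```text
t 5.58 tcp [0.6756 0.0098 0.0683] yawY -1.4397 down [ 0. -0. -1.] q [-0.048  0.586  1.472 -0.     1.083  1.392] F [-0.1  0.8 -4.1] w 0.151
```

View pics/a4.png

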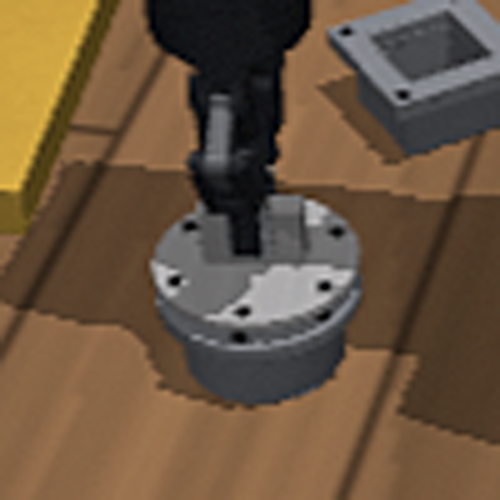

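Call:
step_arm([
  [0, 0, -0.005, 0, 0.0],
  [0, 0, -0.004, 0, 0.0],
  [0, 0, -0.002, 0, 0.0],
  [0, 0, 0, 0, 0.0],
  [0, 0, 0, 0, 0.045],
  [0, 0, 0, 0, 0.045],
  [0, 0, 0, 0, 0.045],
  [0, 0, 0, 0, 0.045],
  [0, 0, 0.01, 0, 0.045],
  [0, 0, 0.03, 0, 0.045],
  [0, 0, 0.035, 0, 0.045],
  [0, 0, 0.03, 0, 0.045],
])

```text
time: 6.63
tcp_pos: [0.6757, 0.0103, 0.1637]
ee_rot: [-0.047, -0.706, -0.047, 0.706]
wrist_force: [0.5, -1.0, 0.5]
width: 0.526
```

```bash
python3 s.py side 200 190 50 a5
```

```text
t 6.63 tcp [0.6757 0.0103 0.1637] yawY -1.439 down [-0. -0. -1.] q [-0.047  0.496  1.37  -0.     1.275  1.392] F [ 0.5 -1.   0.5] w 0.526
```

View pics/a5.png

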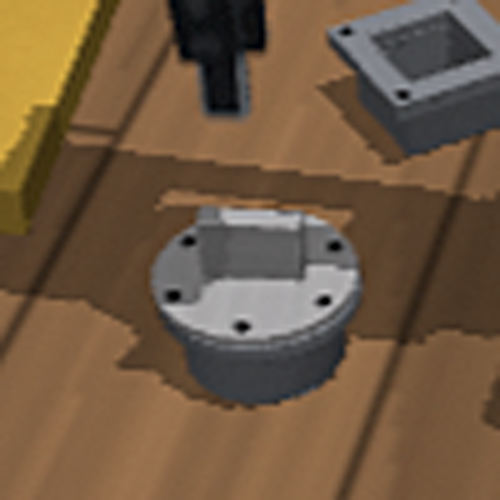

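Call:
step_arm([
  [-0.0036, 0.0185, 0, -0.0431, 0.045],
  [-0.0036, 0.0185, 0, -0.0431, 0.045],
  [-0.0036, 0.0185, 0, -0.0431, 0.045],
  [-0.0036, 0.0185, 0, -0.0431, 0.045],
  [-0.0036, 0.0185, 0, -0.0431, 0.045],
  [-0.0036, 0.0185, 0, -0.0431, 0.045],
  [-0.0036, 0.0185, -0.01, -0.0431, 0.045],
  [-0.0036, 0.0185, -0.02, -0.0431, 0.045],
  [-0.0036, 0.0185, -0.02, -0.0431, 0.045],
  [-0.0033, 0.0187, -0.02, -0.0431, 0.045],
  [0, 0, -0.01, 0, 0.045],
  [0, 0, 0, 0, 0.045],
])

```text
time: 7.68
tcp_pos: [0.6377, 0.1958, 0.0793]
ee_rot: [0.104, -0.698, 0.105, 0.701]
wrist_force: [-0.4, 0.0, -0.0]
width: 0.523
```

```bash
python3 s.py side 195 250 50 b1
```

```text
t 7.68 tcp [0.6377 0.1958 0.0793] yawY -1.8672 down [-0.005 -0.002 -1.   ] q [ 0.235  0.566  1.478 -0.     1.102  2.102] F [-0.4  0.  -0. ] w 0.523
```

View pics/b1.png

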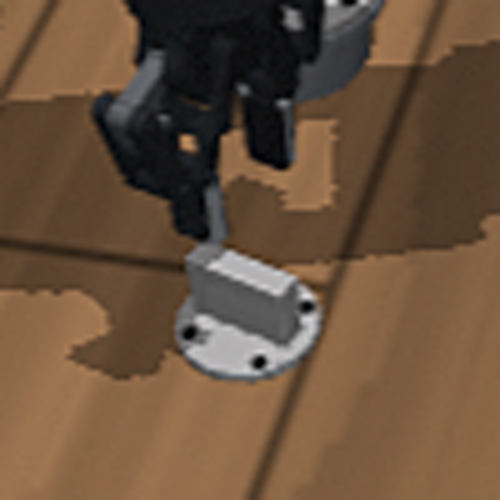

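Call:
step_arm([
  [0.001, 0, -0.02, 0, 0.045],
  [0, 0, -0.02, 0, 0.045],
  [0, 0, -0.015, 0, 0.045],
  [0, 0, -0.009, 0, 0.045],
  [0, 0, -0.003, 0, 0.045],
  [0, 0, 0, 0, 0.045],
  [0, 0, 0, 0, 0.045],
])

```text
time: 8.32
tcp_pos: [0.6421, 0.1952, 0.0161]
ee_rot: [-0.106, 0.7, -0.105, -0.699]
wrist_force: [-0.0, 0.1, 0.2]
width: 0.53
```

```bash
python3 s.py side 195 250 50 b2
```

```text
t 8.32 tcp [0.6421 0.1952 0.0161] yawY -1.8704 down [ 0.002  0.    -1.   ] q [ 0.232  0.639  1.528 -0.     0.974  2.103] F [-0.   0.1  0.2] w 0.53
```

View pics/b2.png

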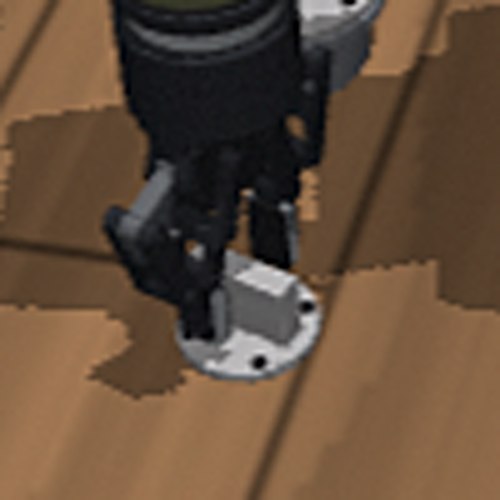

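Call:
step_arm([
  [-0.001, 0, -0.003, 0, 0.045],
  [0, 0, 0, 0, 0.0],
  [0, 0, 0, 0, 0.0],
  [0, 0, 0, 0, 0.0],
  [0, 0, 0, 0, 0.0],
  [0, 0, 0, 0, 0.0],
  [0, 0, 0, 0, 0.0],
  [0, 0, 0.01, 0, 0.0],
  [0, 0, 0.03, 0, 0.0],
  [0, 0, 0.04, 0, 0.0],
  [0, 0, 0.04, 0, 0.0],
  [0, 0, 0.02, 0, 0.0],
])

```text
time: 9.37
tcp_pos: [0.6417, 0.1959, 0.1566]
ee_rot: [-0.106, 0.701, -0.105, -0.697]
wrist_force: [1.6, -0.2, -3.2]
width: 0.153
```

```bash
python3 s.py side 195 210 60 b3
```

```text
t 9.37 tcp [0.6417 0.1959 0.1566] yawY -1.8699 down [ 0.005  0.001 -1.   ] q [ 0.233  0.493  1.396 -0.     1.248  2.103] F [ 1.6 -0.2 -3.2] w 0.153
```

View pics/b3.png

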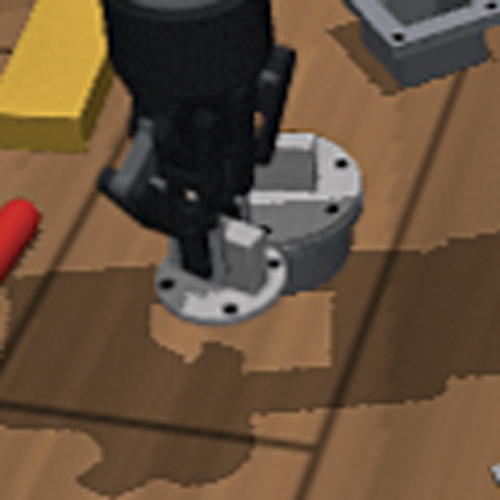

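Call:
step_arm([
  [-0.006, -0.01, 0.002, 0, 0.0],
  [-0.011, -0.02, 0.002, 0, 0.0],
  [-0.016, -0.029, 0, 0, 0.0],
  [-0.016, -0.029, 0, 0, 0.0],
  [-0.016, -0.029, 0, 0, 0.0],
  [-0.016, -0.029, 0, 0, 0.0],
  [-0.016, -0.029, 0, 0, 0.0],
  [-0.016, -0.029, 0, 0, 0.0],
  [-0.016, -0.029, 0, 0, 0.0],
  [-0.016, -0.029, 0, 0, 0.0],
  [-0.016, -0.029, 0, 0, 0.0],
  [-0.016, -0.029, 0, 0, 0.0],
])

```text
time: 10.42
tcp_pos: [0.4594, -0.1252, 0.1541]
ee_rot: [0.106, -0.697, 0.105, 0.701]
wrist_force: [0.8, -1.1, -3.6]
width: 0.151
```

Call:
step_arm([
  [-0.016, -0.029, 0, 0, 0.0],
  [-0.016, -0.029, 0, 0, 0.0],
  [-0.016, -0.029, 0, 0, 0.0],
  [-0.016, -0.029, 0, 0, 0.0],
  [-0.016, -0.029, 0, 0, 0.0],
  [-0.012, -0.021, 0, 0, 0.0],
  [-0.008, -0.014, 0, 0, 0.0],
  [0, 0, 0, 0, 0.0],
  [0, 0, 0, 0, 0.0],
  [0, 0, 0, 0, 0.0],
])

```text
time: 11.25
tcp_pos: [0.3618, -0.3031, 0.1547]
ee_rot: [0.107, -0.698, 0.105, 0.7]
wrist_force: [0.9, 0.6, -3.3]
width: 0.148
```

```bash
python3 s.py side 345 120 60 b4
```

```text
t 11.25 tcp [ 0.3618 -0.3031  0.1547] yawY -1.8707 down [-0.002  0.003 -1.   ] q [-7.870e-01  2.440e-01  1.820e+00  1.000e-03  1.081e+00  1.083e+00] F [ 0.9  0.6 -3.3] w 0.148
```

View pics/b4.png

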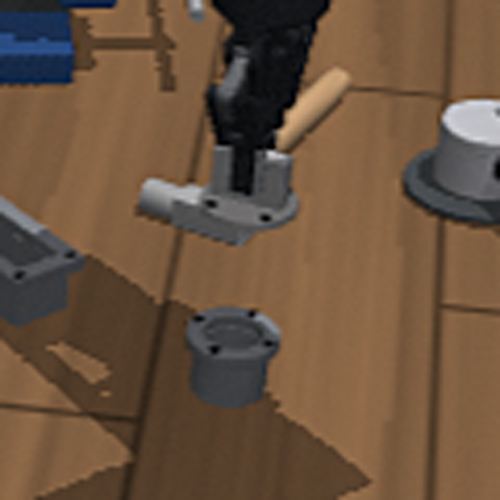

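Call:
step_arm([
  [0.001, -0.001, -0.015, 0, 0.0],
  [0, 0, -0.02, 0, 0.0],
  [0, 0, -0.02, 0, 0.0],
  [0, 0, -0.015, 0, 0.0],
  [0, 0, -0.012, 0, 0.0],
  [0, 0, -0.006, 0, 0.0],
  [0, 0, 0, 0, 0.0],
  [0, 0, 0, 0, 0.0],
])

```text
time: 11.97
tcp_pos: [0.3643, -0.3048, 0.0679]
ee_rot: [0.105, -0.699, 0.105, 0.699]
wrist_force: [0.1, -1.4, -2.3]
width: 0.152
```

```bash
python3 s.py side 340 140 40 b5
```

```text
t 11.97 tcp [ 0.3643 -0.3048  0.0679] yawY -1.8688 down [-0.     0.001 -1.   ] q [-0.786  0.367  1.923  0.     0.852  1.083] F [ 0.1 -1.4 -2.3] w 0.152
```

View pics/b5.png

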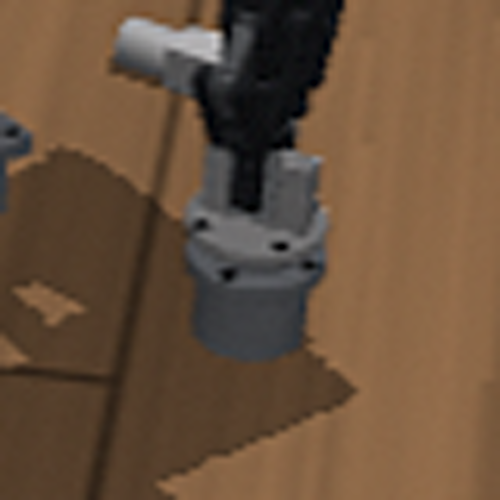

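Call:
step_arm([
  [0, 0, -0.005, 0, 0.0],
  [0, 0, -0.004, 0, 0.0],
  [0, 0, -0.001, 0, 0.0],
  [0, 0, 0, 0, 0.0],
  [0, 0, 0, 0, 0.045],
  [0, 0, 0, 0, 0.045],
  [0, 0, 0, 0, 0.045],
  [0, 0, 0, 0, 0.045],
  [0, 0, 0.01, 0, 0.045],
  [0, 0, 0.03, 0, 0.045],
  [0, 0, 0.035, 0, 0.045],
  [0, 0, 0.03, 0, 0.045],
])

```text
time: 13.02
tcp_pos: [0.3638, -0.3054, 0.1644]
ee_rot: [0.105, -0.699, 0.105, 0.699]
wrist_force: [-0.4, -1.1, -0.2]
width: 0.526
```

```bash
python3 s.py side 340 140 40 b6
```

```text
t 13.02 tcp [ 0.3638 -0.3054  0.1644] yawY -1.8701 down [-0.  0. -1.] q [-0.787  0.235  1.803 -0.     1.103  1.083] F [-0.4 -1.1 -0.2] w 0.526
```

View pics/b6.png

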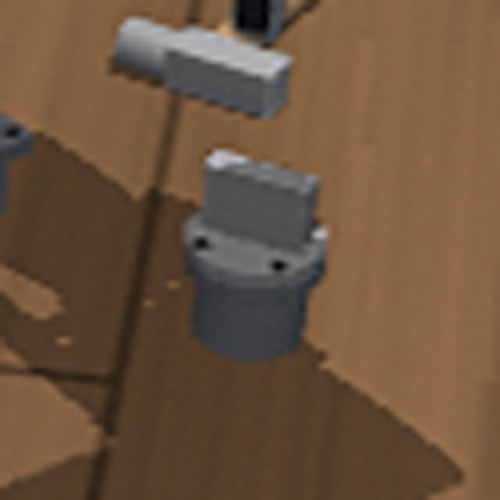

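Call:
step_arm([
  [0.02, 0.03, 0, 0.063, 0.045],
  [0.02, 0.03, 0, 0.063, 0.045],
  [0.02, 0.03, 0, 0.063, 0.045],
  [0.02, 0.03, 0, 0.063, 0.045],
  [0.0005, 0.0341, 0, 0.063, 0.045],
  [0.0005, 0.0341, 0, 0.063, 0.045],
  [0.0005, 0.0341, 0, 0.063, 0.045],
  [0.0005, 0.0341, 0, 0.063, 0.045],
  [0.0005, 0.0341, 0, 0.063, 0.045],
  [0.0005, 0.0341, 0, 0.063, 0.045],
  [0.0005, 0.0341, 0, 0.063, 0.045],
  [0.0005, 0.0341, 0, 0.064, 0.045],
])

```text
time: 14.07
tcp_pos: [0.4477, 0.0889, 0.1631]
ee_rot: [0.162, 0.689, 0.161, -0.688]
wrist_force: [1.0, -0.8, -0.6]
width: 0.528
```

Call:
step_arm([
  [0, 0.034, 0, 0.064, 0.045],
  [0, 0.034, 0, 0.064, 0.045],
  [0, 0, -0.02, 0, 0.045],
  [0, 0, -0.03, 0, 0.045],
  [0, 0, -0.02, 0, 0.045],
  [0, 0, -0.01, 0, 0.045],
  [0, 0, 0, 0, 0.045],
  [0, 0, 0, 0, 0.045],
])

```text
time: 14.73
tcp_pos: [0.4476, 0.1552, 0.0825]
ee_rot: [-0.204, -0.677, -0.204, 0.677]
wrist_force: [0.6, -0.4, 0.6]
width: 0.527
```

```bash
python3 s.py side 282 245 60 c1
```

```text
t 14.73 tcp [0.4476 0.1552 0.0825] yawY -0.9849 down [-0.001 -0.    -1.   ] q [ 0.245  0.343  1.909 -0.     0.891  1.23 ] F [ 0.6 -0.4  0.6] w 0.527
```

View pics/c1.png

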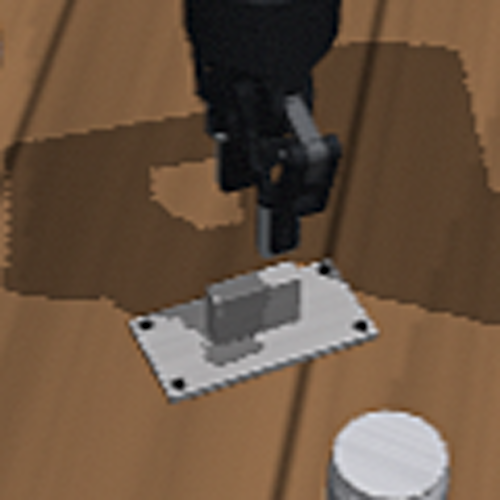

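Call:
step_arm([
  [0, 0, -0.02, 0, 0.045],
  [0, 0, -0.02, 0, 0.045],
  [0, 0, -0.017, 0, 0.045],
  [0, 0, -0.009, 0, 0.045],
  [0, 0, -0.004, 0, 0.045],
  [0, 0, 0, 0, 0.045],
  [0, 0, 0, 0, 0.0],
  [0, 0, 0, 0, 0.0],
  [0, 0, 0, 0, 0.0],
  [0, 0, 0, 0, 0.0],
  [0, 0, 0, 0, 0.0],
  [0, 0, 0, 0, 0.0],
])

```text
time: 15.78
tcp_pos: [0.4488, 0.1556, 0.014]
ee_rot: [0.204, 0.678, 0.204, -0.676]
wrist_force: [-0.6, 0.4, 5.5]
width: 0.151
```

Call:
step_arm([
  [0, 0, 0.01, 0, 0.0],
  [0, 0, 0.03, 0, 0.0],
  [0, 0, 0.04, 0, 0.0],
  [0, 0, 0.04, 0, 0.0],
  [0, 0, 0.025, 0, 0.0],
  [0, 0, 0, 0, 0.0],
  [0, 0, 0, 0, 0.0],
])

```text
time: 16.37
tcp_pos: [0.4486, 0.1554, 0.1591]
ee_rot: [0.204, 0.678, 0.204, -0.676]
wrist_force: [0.5, -0.8, -5.2]
width: 0.151
```

```bash
python3 s.py side 282 215 70 c2
```

```text
t 16.37 tcp [0.4486 0.1554 0.1591] yawY -0.9849 down [ 0.004  0.001 -1.   ] q [ 0.245  0.239  1.814 -0.     1.085  1.23 ] F [ 0.5 -0.8 -5.2] w 0.151
```

View pics/c2.png

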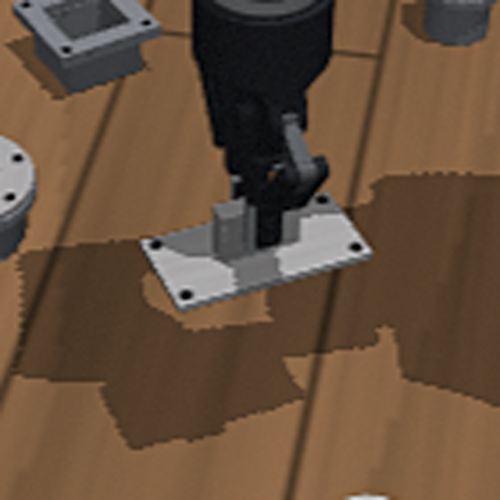

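Call:
step_arm([
  [0.002, -0.01, 0, -0.03, 0.0],
  [0.004, -0.02, 0, -0.06, 0.0],
  [0.005, -0.03, 0, -0.07, 0.0],
  [0.005, -0.03, 0, -0.07, 0.0],
  [0.005, -0.03, 0, -0.07, 0.0],
  [0.005, -0.03, 0, -0.07, 0.0],
  [0.005, -0.03, 0, -0.07, 0.0],
  [0.005, -0.03, 0, -0.07, 0.0],
  [0.005, -0.03, 0, -0.07, 0.0],
  [0.005, -0.03, 0, -0.07, 0.0],
  [0.005, -0.03, 0, -0.07, 0.0],
  [0.005, -0.03, 0, -0.07, 0.0],
])

```text
time: 17.42
tcp_pos: [0.5018, -0.1763, 0.155]
ee_rot: [0.074, -0.701, 0.073, 0.705]
wrist_force: [0.7, 0.5, -3.4]
width: 0.151
```

Call:
step_arm([
  [0.005, -0.03, 0, -0.07, 0.0],
  [0.005, -0.03, 0, -0.07, 0.0],
  [0.005, -0.03, 0, -0.07, 0.0],
  [0.005, -0.03, 0, -0.07, 0.0],
  [0.005, -0.03, 0, -0.07, 0.0],
  [0.004, -0.03, 0, -0.07, 0.0],
  [0.003, -0.025, 0, -0.07, 0.0],
  [0.002, -0.02, 0, -0.063, 0.0],
  [0, 0, 0, 0, 0.0],
  [0, 0, 0, 0, 0.0],
  [0, 0, 0, 0, 0.0],
])

```text
time: 18.33
tcp_pos: [0.5361, -0.3987, 0.1549]
ee_rot: [0.262, -0.655, 0.261, 0.659]
wrist_force: [0.1, 0.8, -4.7]
width: 0.151
```

```bash
python3 s.py side 285 100 70 c3
```

```text
t 18.33 tcp [ 0.5361 -0.3987  0.1549] yawY -2.3287 down [-0.004  0.004 -1.   ] q [-0.703  0.496  1.394  0.     1.257  1.626] F [ 0.1  0.8 -4.7] w 0.151
```

View pics/c3.png

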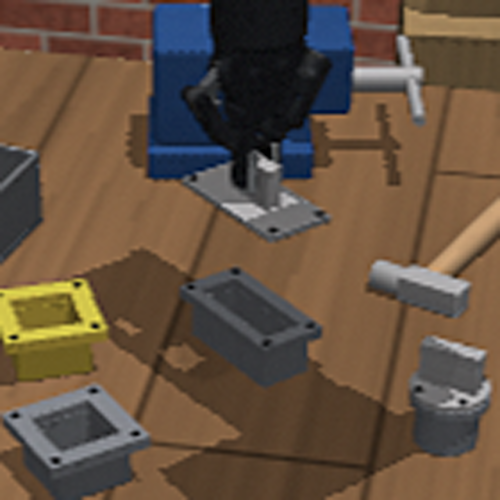

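Call:
step_arm([
  [0.001, -0.001, -0.015, 0, 0.0],
  [0, 0, -0.02, 0, 0.0],
  [0, 0, -0.02, 0, 0.0],
  [0, 0, -0.015, 0, 0.0],
  [0, 0, -0.012, 0, 0.0],
  [0, 0, -0.005, 0, 0.0],
  [0, 0, 0, 0, 0.0],
  [0, 0, 0, 0, 0.0],
])

```text
time: 19.05
tcp_pos: [0.5392, -0.4005, 0.0711]
ee_rot: [-0.261, 0.657, -0.261, -0.657]
wrist_force: [-0.0, 0.2, -3.8]
width: 0.151
```

```bash
python3 s.py side 285 115 45 c4
```

```text
t 19.05 tcp [ 0.5392 -0.4005  0.0711] yawY -2.3275 down [ 0. -0. -1.] q [-0.702  0.578  1.48   0.     1.084  1.626] F [-0.   0.2 -3.8] w 0.151
```

View pics/c4.png

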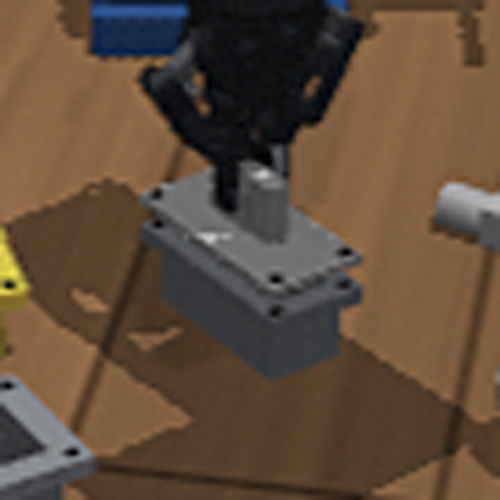

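Lined up. Lower from 0.071 to 0.058 and release.

Call:
step_arm([
  [0, 0, -0.006, 0, 0.0],
  [0, 0, -0.005, 0, 0.0],
  [0, 0, -0.002, 0, 0.0],
  [0, 0, 0, 0, 0.0],
  [0, 0, 0, 0, 0.045],
  [0, 0, 0, 0, 0.045],
  [0, 0, 0, 0, 0.045],
  [0, 0, 0, 0, 0.045],
  [0, 0, 0.01, 0, 0.045],
  [0, 0, 0.03, 0, 0.045],
  [0, 0, 0.035, 0, 0.045],
  [0, 0, 0.03, 0, 0.045],
])

```text
time: 20.1
tcp_pos: [0.539, -0.4008, 0.1649]
ee_rot: [-0.261, 0.657, -0.261, -0.657]
wrist_force: [1.0, -1.1, 0.1]
width: 0.527
```

```bash
python3 s.py side 285 115 45 c5
```

```text
t 20.1 tcp [ 0.539  -0.4008  0.1649] yawY -2.328 down [ 0. -0. -1.] q [-0.702  0.49   1.379 -0.     1.273  1.626] F [ 1.  -1.1  0.1] w 0.527
```

View pics/c5.png

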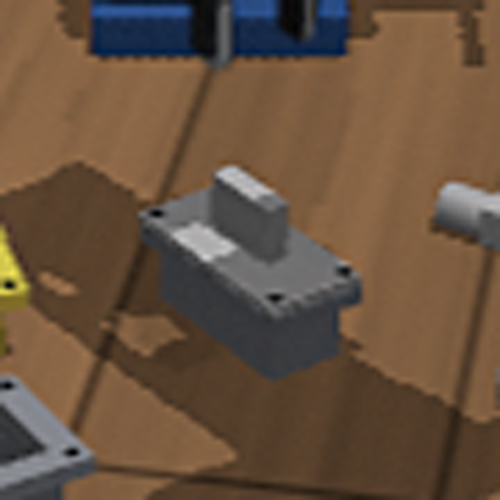

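Call:
step_arm([
  [0, 0.0266, 0, 0.1125, 0.045],
  [0, 0.0266, 0, 0.1125, 0.045],
  [0, 0.0266, 0, 0.1125, 0.045],
  [0, 0.0266, 0, 0.1125, 0.045],
  [0, 0.0266, 0, 0.1125, 0.045],
  [0, 0.0266, 0, 0.1125, 0.045],
  [0, 0.0266, 0, 0.1125, 0.045],
  [0, 0.0266, 0, 0.1125, 0.045],
  [0, 0.0266, 0, 0.1125, 0.045],
  [0, 0.0266, 0, 0.1125, 0.045],
  [0, 0.0266, 0, 0.1125, 0.045],
  [0, 0.0266, 0, 0.1125, 0.045],
])

```text
time: 21.15
tcp_pos: [0.539, -0.0803, 0.1636]
ee_rot: [0.209, 0.676, 0.208, -0.675]
wrist_force: [1.0, -0.1, 0.2]
width: 0.524
```

Call:
step_arm([
  [0, 0.0266, 0, 0.1125, 0.045],
  [0, 0.0266, 0, 0.1125, 0.045],
  [0, 0.0266, 0, 0.1125, 0.045],
  [0, 0.0266, 0, 0.1125, 0.045],
  [0, 0.0266, 0, 0.1125, 0.045],
  [0, 0.0266, 0, 0.1125, 0.045],
  [0, 0.0266, 0, 0.1125, 0.045],
  [0, 0.0266, 0, 0.1125, 0.045],
  [0, 0.0266, 0, 0.1125, 0.045],
  [0, 0.0266, 0, 0.1125, 0.045],
  [0, 0.0266, 0, 0.1125, 0.045],
  [0, 0.0266, 0, 0.1125, 0.045],
])

```text
time: 22.15
tcp_pos: [0.5389, 0.2391, 0.1636]
ee_rot: [0.585, 0.398, 0.585, -0.397]
wrist_force: [0.3, -0.8, 0.1]
width: 0.525
```

```bash
python3 y.py
```

```text
t 22.15 tcp [0.5389 0.2391 0.1636] yawY 0.3776 down [ 0.001  0.    -1.   ] q [ 0.346  0.384  1.57  -0.     1.187 -0.032] F [ 0.3 -0.8  0.1] w 0.525
```

Call:
step_arm([
  [0.001, 0.0264, 0, 0.1117, 0.045],
  [0.001, 0.0264, 0, 0.1117, 0.045],
  [0.001, 0.0264, 0, 0.1117, 0.045],
  [0.001, 0.0264, 0, 0.1117, 0.045],
  [0, 0.0264, 0, 0.1117, 0.045],
  [0, 0.0264, 0, 0.1117, 0.045],
  [0, 0, -0.02, 0, 0.045],
  [0, 0, -0.03, 0, 0.045],
  [0, 0, -0.02, 0, 0.045],
  [0, 0, -0.01, 0, 0.045],
  [0, 0, 0, 0, 0.045],
  [0, 0, 0, 0, 0.045],
])

```text
time: 23.15
tcp_pos: [0.5431, 0.3961, 0.0831]
ee_rot: [0.682, 0.185, 0.683, -0.185]
wrist_force: [0.4, -0.6, 0.7]
width: 0.527
```

```bash
python3 s.py side 220 320 80 d1
```

```text
t 23.15 tcp [0.5431 0.3961 0.0831] yawY 1.0421 down [-0. -0. -1.] q [ 0.567  0.566  1.467 -0.     1.109 -0.475] F [ 0.4 -0.6  0.7] w 0.527
```

View pics/d1.png

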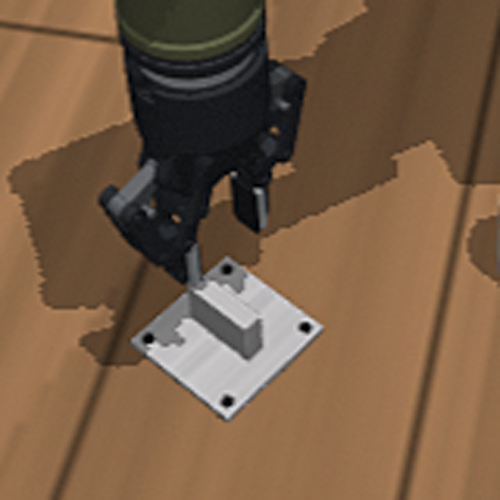

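Call:
step_arm([
  [0.0005, 0.0015, -0.02, 0.006, 0.045],
  [0, 0, -0.02, 0, 0.045],
  [0, 0, -0.017, 0, 0.045],
  [0, 0, -0.009, 0, 0.045],
  [0, 0, -0.004, 0, 0.045],
  [0, 0, 0, 0, 0.045],
  [0, 0, 0, 0, 0.0],
  [0, 0, 0, 0, 0.0],
  [0, 0, 0, 0, 0.0],
  [0, 0, 0, 0, 0.0],
  [0, 0, 0, 0, 0.0],
  [0, 0, 0, 0, 0.0],
])

```text
time: 24.2
tcp_pos: [0.5445, 0.3981, 0.0145]
ee_rot: [0.684, 0.183, 0.682, -0.182]
wrist_force: [-0.5, -0.4, 6.8]
width: 0.151
```

Call:
step_arm([
  [0, 0, 0.01, 0, 0.0],
  [0, 0, 0.03, 0, 0.0],
  [0, 0, 0.04, 0, 0.0],
  [0, 0, 0.04, 0, 0.0],
  [0, 0, 0.025, 0, 0.0],
  [0, 0, 0, 0, 0.0],
  [0, 0, 0, 0, 0.0],
])

```text
time: 24.78
tcp_pos: [0.5438, 0.3979, 0.1593]
ee_rot: [0.684, 0.183, 0.682, -0.182]
wrist_force: [0.3, -0.8, -6.5]
width: 0.151
```

```bash
python3 s.py side 220 280 80 d2
```

```text
t 24.78 tcp [0.5438 0.3979 0.1593] yawY 1.0482 down [ 0.002  0.002 -1.   ] q [ 0.569  0.496  1.383  0.     1.26  -0.479] F [ 0.3 -0.8 -6.5] w 0.151
```

View pics/d2.png

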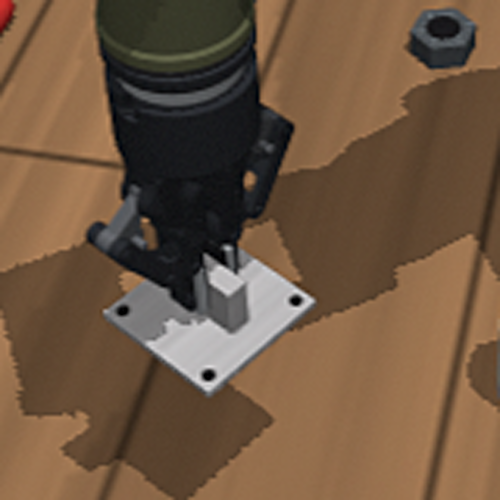

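Call:
step_arm([
  [0.002, -0.01, 0, -0.01, 0.0],
  [0.004, -0.02, 0, -0.015, 0.0],
  [0.0046, -0.029, 0, -0.016, 0.0],
  [0.0046, -0.029, 0, -0.016, 0.0],
  [0.0046, -0.029, 0, -0.016, 0.0],
  [0.0046, -0.029, 0, -0.016, 0.0],
  [0.0046, -0.029, 0, -0.016, 0.0],
  [0.0046, -0.029, 0, -0.016, 0.0],
  [0.0046, -0.029, 0, -0.016, 0.0],
  [0.0046, -0.029, 0, -0.016, 0.0],
  [0.0046, -0.029, 0, -0.016, 0.0],
  [0.0046, -0.029, 0, -0.016, 0.0],
])

```text
time: 25.83
tcp_pos: [0.593, 0.0752, 0.1547]
ee_rot: [0.661, 0.244, 0.665, -0.247]
wrist_force: [-0.1, 0.7, -4.8]
width: 0.155
```

Call:
step_arm([
  [0.0046, -0.029, 0, -0.016, 0.0],
  [0.0046, -0.029, 0, -0.016, 0.0],
  [0.0046, -0.029, 0, -0.016, 0.0],
  [0.0046, -0.029, 0, -0.016, 0.0],
  [0.0046, -0.029, 0, -0.016, 0.0],
  [0.0046, -0.029, 0, -0.016, 0.0],
  [0.0046, -0.029, 0, -0.016, 0.0],
  [0.0046, -0.029, 0, -0.016, 0.0],
  [0.0046, -0.029, 0, -0.016, 0.0],
  [0.0043, -0.0194, 0, -0.011, 0.0],
  [0, 0, 0, 0, 0.0],
  [0, 0, 0, 0, 0.0],
])

```text
time: 26.83
tcp_pos: [0.6389, -0.2043, 0.1544]
ee_rot: [0.64, 0.296, 0.644, -0.297]
wrist_force: [0.2, 1.7, -6.0]
width: 0.152
```

Call:
step_arm([
  [0, 0, 0, 0, 0.0],
  [0, 0, 0, 0, 0.0],
])

```text
time: 27.0
tcp_pos: [0.6396, -0.2017, 0.1561]
ee_rot: [0.641, 0.295, 0.644, -0.295]
wrist_force: [-0.4, -0.2, -4.3]
width: 0.152
```

```bash
python3 s.py side 235 130 70 d3
```

```text
t 27.0 tcp [ 0.6396 -0.2017  0.1561] yawY 0.7086 down [-0.004  0.002 -1.   ] q [-0.369  0.498  1.388  0.     1.26  -1.077] F [-0.4 -0.2 -4.3] w 0.152
```

View pics/d3.png

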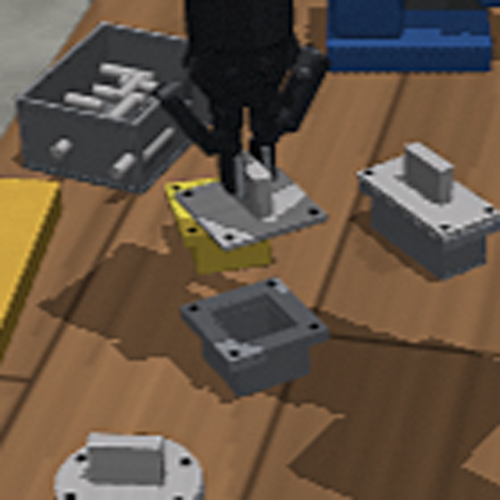

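The cover hangs over the grey flange (crop ~(255,315)); the yellow one at (220,235) is behind it. Lowering.

Call:
step_arm([
  [0.001, -0.0005, -0.015, 0, 0.0],
  [0, 0, -0.02, 0, 0.0],
  [0, 0, -0.02, 0, 0.0],
  [0, 0, -0.015, 0, 0.0],
  [0, 0, -0.012, 0, 0.0],
  [0, 0, -0.005, 0, 0.0],
  [0, 0, 0, 0, 0.0],
  [0, 0, 0, 0, 0.0],
])

```text
time: 27.72
tcp_pos: [0.6425, -0.203, 0.0712]
ee_rot: [0.643, 0.295, 0.642, -0.295]
wrist_force: [-0.2, 0.4, -5.3]
width: 0.153
```

```bash
python3 s.py side 235 145 45 d4
```

```text
t 27.72 tcp [ 0.6425 -0.203   0.0712] yawY 0.7088 down [ 0. -0. -1.] q [-0.369  0.58   1.474 -0.     1.086 -1.078] F [-0.2  0.4 -5.3] w 0.153
```

View pics/d4.png

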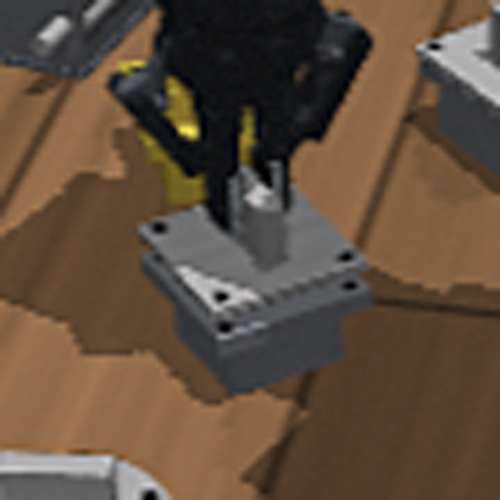

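Call:
step_arm([
  [-0.0005, 0, -0.006, 0, 0.0],
  [0, 0, -0.005, 0, 0.0],
  [0, 0, -0.002, 0, 0.0],
  [0, 0, 0, 0, 0.0],
  [0, 0, 0, 0, 0.045],
  [0, 0, 0, 0, 0.045],
  [0, 0, 0, 0, 0.045],
  [0, 0, 0, 0, 0.045],
  [0, 0, 0.01, 0, 0.045],
  [0, 0, 0.03, 0, 0.045],
  [0, 0, 0.035, 0, 0.045],
  [0, 0, 0.03, 0, 0.045],
])

```text
time: 28.77
tcp_pos: [0.6417, -0.2033, 0.1648]
ee_rot: [0.642, 0.296, 0.642, -0.296]
wrist_force: [1.4, 0.5, 0.9]
width: 0.526
```

Call:
step_arm([
  [-0.02, -0.03, 0.02, 0, 0.045],
  [-0.03, -0.03, 0.02, 0, 0.045],
  [-0.03, -0.03, 0.02, 0, 0.045],
  [-0.03, -0.03, 0.02, 0, 0.045],
  [-0.03, -0.03, 0, 0, 0.045],
  [-0.03, -0.03, 0, 0, 0.045],
  [-0.03, -0.03, 0, 0, 0.045],
  [-0.03, -0.03, 0, 0, 0.045],
  [-0.03, -0.03, 0, 0, 0.045],
  [-0.03, -0.03, 0, 0, 0.045],
  [-0.03, -0.03, 0, 0, 0.045],
  [-0.03, -0.03, 0, 0, 0.045],
])

```text
time: 29.77
tcp_pos: [0.3044, -0.5502, 0.2372]
ee_rot: [0.643, 0.295, 0.642, -0.296]
wrist_force: [0.6, -0.9, 0.5]
width: 0.526
```

Run:
```python
from h import *
import y;y.st()
for c in("top","side"):cv2.imwrite(f"pics/{c}9.png",cv2.cvtColor(env.snapshot(c),cv2.COLOR_RGB2BGR))
F={"large_round":(.675,.0105,.13),"small_round":(.364,-.3045,-.3),"square":(.6415,-.2025,-.863),"rectangular":(.538,-.400,-.757)}
for s,f in F.items():
    M={};n="cover_"+s;out=[n,f]
    for c in("top","side"):
        e=proj(c,[[f[0],f[1],.06]])[0]
        L=sorted(env.cut_out(c,n),key=lambda d:np.hypot(*(np.array(d["uv"])-e)))
        if L and np.hypot(*(np.array(L[0]["uv"])-e))<20:
            r=fit(n,{c:L[0]["region"]},f[:2],.045,[f[2]]);out+=[c,np.round(r.x,3).tolist(),round(r.fun,3)]
    print(*out)
```

```text
t 29.77 tcp [ 0.3044 -0.5502  0.2372] yawY 0.7082 down [ 0.001 -0.001 -1.   ] q [-1.133  0.377  1.381  0.     1.382 -1.841] F [ 0.6 -0.9  0.5] w 0.526
cover_large_round (0.675, 0.0105, 0.13) top [0.676, 0.008, 0.296] 0.023 side [0.679, 0.009, 0.136] 0.086
cover_small_round (0.364, -0.3045, -0.3) top [0.362, -0.306, -0.151] 0.08 side [0.368, -0.306, -0.391] 0.06
cover_square (0.6415, -0.2025, -0.863) top [0.64, -0.204, -0.856] 0.047 side [0.645, -0.203, -0.888] 0.083
cover_rectangular (0.538, -0.4, -0.757) top [0.539, -0.403, -0.759] 0.055 side [0.542, -0.401, -0.772] 0.056
```

View pics/side9.png

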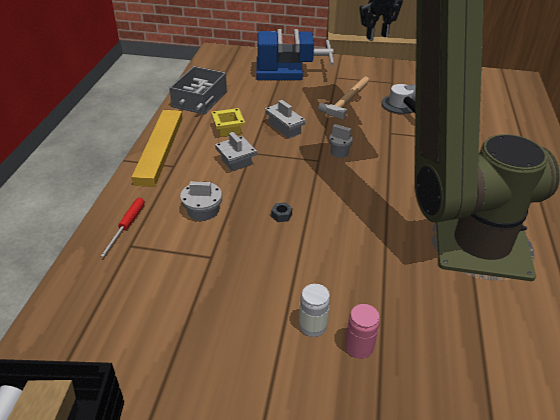

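View pics/top9.png

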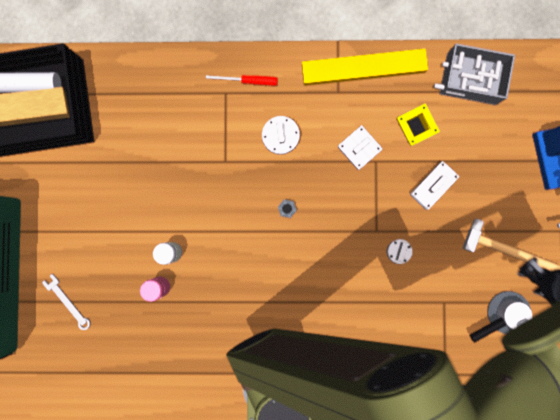

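Call:
step_arm([
  [0, 0, 0, 0, 0.045],
  [0, 0, 0, 0, 0.045],
  [0, 0, 0, 0, 0.045],
])

```text
time: 30.52
tcp_pos: [0.3065, -0.5486, 0.2362]
ee_rot: [0.642, 0.295, 0.643, -0.295]
wrist_force: [-0.7, -0.6, 0.0]
width: 0.53
```

```bash
python3 -c "
from station import env
print(env.hand_in())"
```

```text
the job is handed in; nothing more can be done
None
```

All four covers now lie lug up on their matching grey flanges, and I handed the job in at about 30.5 s with the gripper clear of everything.

- **Centring:** fits in the last top picture put each cover within about 3 mm of the flange position measured by the same camera, against the 12 mm limit.
- **Square and rectangular sides:** these line up within about 0.02 rad.
- **Flatness:** I judged this by eye in the side pictures, where all four covers look flat. I did not measure tilt.
- **Tin and look-alikes:** the white tin is upright. I left the pink tin and the yellow flange alone.
- **Disagreements:** the two cameras differed by 2–6 mm on the covers' absolute positions, which is a little more than the calibration allows. The fitted lug angles of the round covers were poor, but they do not matter for round covers. No check failed.

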